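# Park the last racer and show off the double-lidded display tin

## Robot

A 7-joint arm with a two-finger parallel gripper is mounted at the origin on the work surface. World frame = base frame: x ahead of the robot, y to its left, z up, the work surface at z = 0. Lengths are in m, angles in degrees, forces in N, time in s.
With the tool pointing down it reaches from about 0.425 to 0.875 m from the base axis. Payload 4.7 kg.
Tool frame: the origin (TCP) lies between the finger pads; the fingertips stand 19 mm ahead of it and the grasp point (between the pads) is the TCP; x points along the fingers, z is the direction in which the jaws open and shut, and the axes are right-handed (so a half turn about x gives the same grasp; the last joint's range is limited). The gripper opens to 87 mm and grips with 3 to 60 N. Pads are 19 mm wide; open, the fingers measure 117 mm over their backs; the gripper's body (75 mm by 190 mm) begins 51 mm behind the grasp point.
Start: joints at [-71.27, 18.392, -4.016, 83.108, 1.295, 78.541, -3.26], TCP at [0.2, 0.618, 0.207] pointing down, gripper open.
Joint ranges: [-163.93, 163.93], [-17.29, 119.83], [-79.2, 71.16], [3.27, 140.29], [-89.18, 269.18], [5.43, 117.66], [-154.24, 154.24]. Speed limits (degrees/s): [147.25, 147.25, 180, 180, 180, 180, 180].

## Interface

Orientations are given as [roll, pitch, yaw] about the fixed x, y, z axes, in that order (R = Rz(yaw) Ry(pitch) Rx(roll)).
In Python, from cell import monitor, read_camera, camera_model, env, regions_of gives the robot as it stands. The module is installed in compiled form; this text tells all that it offers.
- The arm moves only by the tool step_arm, never from a script. Its argument "deltas" is a list of rows, each a list of 5 numbers: the gripper's target within -1 to 1 (fully open at 1, half-way at 0, shut at -1), then the shift along the tool's x, y, z in m, then the turn about the tool's x in degrees. A call has 1 to 12 rows; each row is the pose to reach, as a shift and turn from the pose commanded when the call began, along the tool's axes at that moment; what a row does not reach only later rows make up. A row lasts 1/8 s, in which the tool goes at most 62.5 mm and 10.7 degrees, less where a joint would pass 70% of its speed; a pose out of reach is approached as far as the arm can. A call with a gripper value outside its range is refused whole. The fingers move at their own pace and stop on an object; "newtons" is the grip in N (left out, the last holds). Time passes only in rows, so rows that repeat a pose let the fingers close. It gives the time, the measured TCP pose, the force and the opening at its end, in the units of the state.
- monitor.get_obs(): the state, without advancing time (a new reading comes with each control period).
- read_camera(name): name is "scene" or "top" or "wrist"; returns (picture, depth): 420x560x3 uint8, red, green, blue; 420x560 float32, m along the optical axis (not along the pixel's ray), 0 where there is no reading.
- camera_model(name): a dict with "fx", "fy", "cx", "cy" (pixels), "xyz" and "attitude" of the camera in the world. Camera axes: x right, y down, z forward; pixel columns grow to the right and rows downward; lengths in m; the calibration is good to about 2 mm. The wrist camera is an equidistant fisheye: a pixel r from the principal point sees the ray r / f radians off the axis. A picture is of the moment at which its call begins: read the wrist's pose just before it. camera_model takes no time and is no camera call; for the wrist camera it gives the pose at the moment of the call.
- env.sign_off(): hands the job in, once; it reports no verdict.
Trained networks look in the newest picture that a camera, given by its name, has taken for a name from the list of things; names that differ only in an ending like _2 or _b are one class to them, and where a whole thing is asked for, a point or a joint stands for the part that bears it (a point fixed in the world has none). Each returns a list of dicts, best first, with "p" (0 to 1); they miss things now and then, are a little off and sometimes report something else, mostly with a low value. They report only what shows in the picture. A call takes as long as a camera call.
- regions_of(camera, thing): "pixels" (420x560 bool, what is visible of it) and "pixel" ([column, row] in pixels, amid what is visible of it).
The state is a dict: "time_s": time; "qpos": joint angles; "joint_velocities": joint speeds; "effort": joint torques, N m; "tool_pos": TCP position; "tool_rot": TCP orientation; "force": force on the tool from outside, world axes, zero at the start; "wrist_torque": the same for the moment, N m; "grip_width": finger opening in m.
Only numpy, scipy, OpenCV 4.12 (cv2) and the standard library are available. Lean on these libraries where they do the work, as an engineer would, in place of code of your own. Each camera call takes 0.05 s, during which the arm holds its last target. There are 200 camera calls.

## Task

Park the yellow tin car neatly in the free, yellow-marked bay of the blue display tin, upright, in line with the two cars already there and without shifting those. Then set the nested pair of lids on the tin together, by the brass knob, so that the clear inner lid drops fully home in the mouth, let go, and by its red collar lift off the outer lid alone, with the inner lid staying shut on the tin. Finish still holding the outer lid in the gripper, level, a good hand's breadth (about 100 mm) above the closed tin, and leave the dachshund, key, flag pole and toggle alone.

Things in the scene. Friction and masses are not known exactly. Their poses are not given: they have to be found in the camera images.
- tin: Open blue rectangular display tin, screwed to the counter (does not move): 126 (x) by 148 (y) by 50 mm tall, walls 3 mm, floor 4 mm thick, so the mouth is 120 by 142 mm. Three bays lie side by side along its y, centres at y = -45, 0 and +45 mm, on its white floor. Origin: centre of its underside, on the counter.
- bay_mark: Flat yellow painted rectangle 64 (x) by 36 mm (y) on the floor of the tin, marking the one free bay (any of the three); its x is the tin's x. Origin: centre of the bay at floor height, 4 mm above the counter. The parked car's origin belongs here, the car along the tin's x, nose either way.
- car_yellow: Yellow tin racing car, 80 g, 58 mm long (x), 34 wide over the wheels, 33 tall; wheels do not turn. Body block 26 wide, 5 to 20 mm above the ground; flat nose and tail faces 58 mm apart suit a grip (parked, it has 11 mm or less free beside it but 31 mm before nose and tail). Origin: centre of underside at wheel bottom. Lies on one side of the tin, the lids on the other.
- car_red: Red car of the same shape, parked in one bay of the tin; leave it where it is. Origin as for the yellow car.
- car_green: Green car of the same shape, parked in another bay of the tin; leave it where it is. Origin as for the yellow car.
- inner_lid: Inner lid, clear, 150 g. Origin: centre of underside. Going up z: plug 106x128 mm (0 to 4), 112x134 (4 to 8), flange 138 (x) by 160 (y) (8 to 14), stem 12 across, then the brass knob. Stands on the counter, the outer lid loose on its flange; lifted by the knob it carries both. Home: flange on the tin's rim, x along the tin's x either way, origin 42 mm above the tin's, 4 mm play a side.
- knob (a point): Centre of the inner lid's square brass knob, 22x22 mm by 20 tall (39 to 59 mm above the inner lid's origin), sides along the lid's x and y. It stands 4 mm clear above the outer lid's collar.
- outer_lid: Outer lid, blue tin, 180 g, 148 (x) by 170 (y) mm. Origin: centre of its skirt's lower edge, 2 mm above the inner lid's origin when nested. Skirt 0 to 12 mm, hanging round the inner lid's flange with 2 mm play a side, 8 mm clear of the tin; top plate 12 to 15 mm; red collar on top. Held by the collar it lifts off over the knob, leaving the inner lid.
- collar (a point): Centre of the outer lid's square red collar: 44x44 mm outside, 34x34 inside, 18 mm tall (15 to 33 mm above the outer lid's origin), sides along the lid's x and y; the inner lid's stem passes up through it.
- dachshund: Brown tin dachshund standing, 125 mm long (x), 26 mm wide, 61 mm tall, bystander. Origin: on the counter under its middle.
- key: Steel wind-up key lying flat, 60 mm long (x), 48 mm wide, 8 mm tall, bystander. Origin: on the counter under its shaft.
- flag_pole: Green plastic flag pole on a round base 64 mm across, 190 mm tall, with a stiff flag, bystander. Origin: centre of the underside.
- toggle (a joint): Chrome toggle lever, 45 mm, on a small wooden box near the far edge, that releases a start gate; bystander. 0 as it is left now (leaning to the robot), 0.8 rad thrown; stays where it is left.

How it is judged (in metres and radians):
On the way, in this order (a step that is already met when the one before it is completed fails the run):
1. the yellow car stands parked in the marked bay, let go (horizontal distance between car_yellow and bay_mark below 0.01 m and z of car_yellow in the frame of tin between 0 and 0.009 m and angle between the x axis of car_yellow and the x axis of tin, either way round below 0.2 rad and angle between car_yellow's own z axis and vertical below 0.1 rad and contact force between the fingers and car_yellow below 0.05 N), for 0.2 s.
2. both lids, still nested, are home on the tin and let go (z of inner_lid in the frame of tin between 0.038 and 0.0455 m and x of inner_lid in the frame of tin between -0.008 and 0.008 m and y of inner_lid in the frame of tin between -0.008 and 0.008 m and angle between inner_lid's own z axis and vertical below 0.05 rad and angle between the x axis of inner_lid and the x axis of tin, either way round below 0.12 rad and z of outer_lid in the frame of inner_lid between -0.002 and 0.006 m and angle between outer_lid's own z axis and vertical below 0.06 rad and contact force between the fingers and inner_lid below 0.05 N and contact force between the fingers and outer_lid below 0.05 N), for 0.2 s.
At the end, for the whole second after the job is handed in: Yellow car upright in the marked bay (10 mm, 0.2 rad); inner lid home on the tin (about 4 mm in height, 8 mm sideways), not touched by the fingers; outer lid held still by the gripper alone, 60 mm or more above its closed height, within 80 mm of the tin's centre and 0.25 rad of level (horizontal distance between car_yellow and bay_mark below 0.01 m and z of car_yellow in the frame of tin between 0 and 0.009 m and angle between the x axis of car_yellow and the x axis of tin, either way round below 0.2 rad and angle between car_yellow's own z axis and vertical below 0.1 rad and z of inner_lid in the frame of tin between 0.038 and 0.0455 m and x of inner_lid in the frame of tin between -0.008 and 0.008 m and y of inner_lid in the frame of tin between -0.008 and 0.008 m and angle between inner_lid's own z axis and vertical below 0.05 rad and angle between the x axis of inner_lid and the x axis of tin, either way round below 0.12 rad and z of outer_lid in the frame of tin above 0.104 m and horizontal distance between outer_lid and tin below 0.08 m and angle between outer_lid's own z axis and vertical below 0.25 rad and linear speed of outer_lid below 0.05 m/s and contact force between the fingers and outer_lid above 1 N and contact force between each of outer_lid, the fingers and inner_lid below 0.05 N and contact force between outer_lid and tin below 0.05 N); the arm keeps its last pose, push and grip.
It fails at once if the outer lid comes off the inner lid while the inner lid is not home on the tin ((z of outer_lid in the frame of inner_lid above 0.016 m or horizontal distance between outer_lid and inner_lid above 0.02 m) and not (z of inner_lid in the frame of tin between 0.038 and 0.0455 m and x of inner_lid in the frame of tin between -0.008 and 0.008 m and y of inner_lid in the frame of tin between -0.008 and 0.008 m and angle between inner_lid's own z axis and vertical below 0.05 rad and angle between the x axis of inner_lid and the x axis of tin, either way round below 0.12 rad)).
It fails at once if a parked car is shifted (distance of any of car_red, car_green from where it was at the start of the episode above 0.012 m).
It fails at once if a bystander is disturbed (distance of any of dachshund, key, flag_pole from where it was at the start of the episode above 0.015 m or value of joint toggle above 0.15 rad).
It also fails if it takes over 62 s, if anything falls off the work surface, if the arm or the gripper's body presses on something with over 40 N, if the wrist force passes 120 N, or if a joint passes its speed limit or range.

## Working session

There is one attempt and no reset: what is moved stays moved. The work goes in short steps, Python scripts to look and compute and a tool call to move; the robot and the scene stay as the last step left them, time stands still between calls to the robot, and variables do not carry over. Pictures are saved under pics/ and viewed, about 8 in all and at most 12, crops included, and the job is handed in when it is done.

Besides the shell and the picture viewer there is one more tool, called after "Call:" as name([rows], argument=value, ...), one row to a line, values as JSON. step_arm: Moves the arm, as the interface text tells. Its arguments: {"type":"object","properties":{"deltas":{"type":"array"},"newtons":{"type":"number"}},"required":["deltas"]}

```bash
mkdir -p pics; cat > h.py <<'E'
import numpy as np, cv2
from scipy.spatial.transform import Rotation as R
from cell import monitor, read_camera, camera_model, env, regions_of
def rot(a): 
    a=np.array(a,float)
    return R.from_euler('xyz',a,degrees=True).as_matrix() if a.shape==(3,) else a
def cloud(name,depth):
    m=camera_model(name); v,u=np.mgrid[0:420,0:560]
    P=np.dstack([(u-m['cx'])/m['fx']*depth,(v-m['cy'])/m['fy']*depth,depth])
    return P@rot(m['attitude']).T+np.array(m['xyz'])
def rect(pts):
    (c,s,a)=cv2.minAreaRect((pts*1000).astype(np.float32)); 
    return np.round(c,1),np.round(s,1),round(a,1)
E
python3 - <<'E'
from h import *
print(monitor.get_obs())
for n in ("scene","top"):
    print(n,camera_model(n))
    p,d=read_camera(n); cv2.imwrite(f"pics/{n}0.png",p[:,:,::-1]); C=cloud(n,d)
    for t in ("tin","bay_mark","car_yellow","car_red","car_green","inner_lid","outer_lid","knob","collar","dachshund","key","flag_pole","toggle"):
        for r in regions_of(n,t)[:2]:
            m=r["pixels"]&(d>0); q=C[m]
            if len(q)<5: continue
            print(n,t,round(r["p"],2),np.round(r["pixel"]),len(q),"med",np.round(np.median(q,0)*1000),"z",np.round(np.percentile(q[:,2],[5,95])*1000),rect(q[:,:2]))
E
```

```text
{'time_s': 0.0, 'qpos': array([-71.2717081 ,  18.43985673,  -4.01629768,  83.17440194,
         1.2960853 ,  78.54304061,  -3.26045057]), 'joint_velocities': array([0.01643435, 0.05036642, 0.01380088, 0.0725692 , 0.00563488,
       0.13858126, 0.07820694]), 'effort': array([-1.10309054e-03, -4.91293752e+01, -4.04074648e-01, -3.12528706e+01,
       -6.37110136e-02,  4.33849054e-02,  1.86308657e-04]), 'tool_pos': array([0.19986879, 0.61788308, 0.20625703]), 'tool_rot': array([-176.58943466,   89.88781244, -104.5074948 ]), 'force': array([-0.16214967, -0.21787875, -0.09463748]), 'wrist_torque': array([-8.54936437e-05, -1.41803527e-03, -4.76251756e-02]), 'grip_width': 0.08719897995037937}
scene {'fx': 382.1439185384988, 'fy': 382.1439185384988, 'cx': 274.1953275240813, 'cy': 207.7296312704257, 'xyz': array([ 1.13720606, -0.56393297,  0.72799039]), 'attitude': array([-130.95422747,    0.69868772,   39.42850369])}
scene tin 0.86 [242. 201.] 1859 med [553.   2.  26.] z [ 5. 50.] (array([557. ,   4.1]), array([149.6, 129.5]), 82.6)
scene bay_mark 0.59 [253. 203.] 140 med [556.  51.   6.] z [
[... 2476 characters left out ...]
6 [123. 282.] 5553 med [479. 332.  19.] z [15. 23.] (array([480.2, 340.2]), array([152.4, 179.9]), 22.4)
top collar 0.95 [123. 281.] 5690 med [479. 332.  18.] z [15. 23.] (array([479.5, 338.9]), array([155.9, 182.6]), 21.7)
top dachshund 0.65 [324. 147.] 505 med [774. -89.  44.] z [36. 62.] (array([777.3, -90.4]), array([ 28.3, 124.4]), 76.2)
top key 0.56 [141. 168.] 327 med [732. 304.   7.] z [ 0. 11.] (array([735.2, 307.7]), array([48.5, 56.4]), 72.1)
top flag_pole 0.98 [410. 173.] 952 med [ 727. -281.   12.] z [  8. 179.] (array([ 730.8, -297.6]), array([ 60.7, 125.9]), 21.1)
top toggle 0.62 [251. 144.] 117 med [766.  65.  74.] z [65. 78.] (array([767.8,  64.8]), array([23. , 23.8]), 1.2)
```

View pics/top0.png

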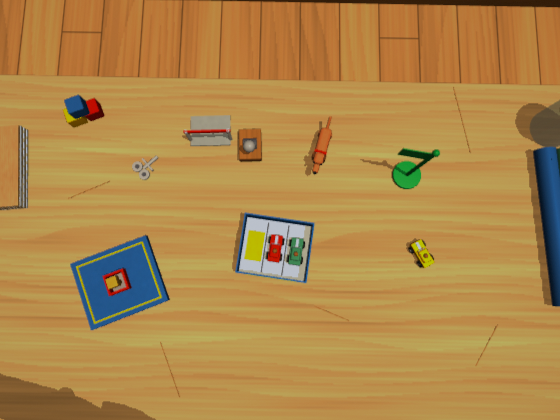

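View pics/scene0.png

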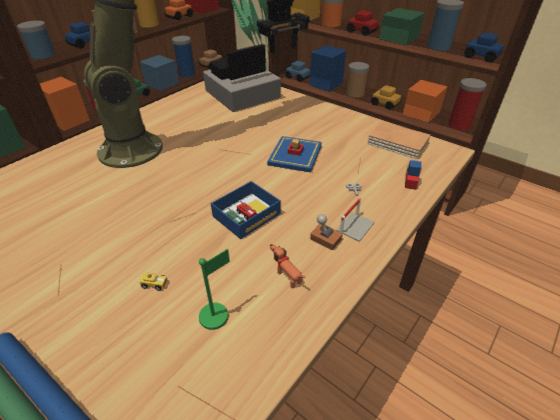

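The top view shows the tin at about (276,248) with its yellow bay on the +y side. The car is at (422,253), the lids at (120,282), and the flag pole at (407,175). Next I'll write a helper that turns world targets into tool-frame deltas.

```bash
cat >> h.py <<'E'
def pose():
    o=monitor.get_obs(); return o,np.array(o['tool_pos']),rot(o['tool_rot'])
def to(x,y,z,yaw,p0=None,Rm=None):
    o,p,M=pose(); p=p if p0 is None else p0
    d=M.T@(np.array([x,y,z])-p)
    cur=np.degrees(np.arctan2(M[1,2],M[0,2]))
    dy=(yaw-cur+90)%180-90
    print("t",round(o['time_s'],2),"pos",np.round(p*1000,1),"jawyaw",round(cur,1),"q7",np.round(o['qpos'][[0,6]],1),"-> delta mm",np.round(d*1000,1),"turn",round(-dy,1), "w",round(o['grip_width']*1000,1))
E
python3 - <<'E'
from h import *
print(np.round(pose()[2],3), camera_model("wrist"))
to(.5,.08,.25,35); to(.553,-.312,.15,35)
E
```

```text
[[ 0.    -0.952  0.308]
 [ 0.     0.308  0.952]
 [-1.    -0.     0.   ]] {'fx': 325.19226210127806, 'fy': 325.19226210127806, 'cx': 276.91154224307826, 'cy': 207.64023646215477, 'xyz': array([0.13251529, 0.64093002, 0.38521626]), 'attitude': array([ 1.64957752e+02, -2.74672322e-03,  7.21156478e+01])}
t 1.4 pos [200.  618.5 207.4] jawyaw 72.1 q7 [-71.3  -3.3] -> delta mm [ -42.6 -451.1 -420.1] turn 37.1 w 87.2
t 1.4 pos [200.  618.5 207.4] jawyaw 72.1 q7 [-71.3  -3.3] -> delta mm [  57.4 -622.1 -776.8] turn 37.1 w 87.2
```

Call:
step_arm([
  [1, -0.04, -0.225, -0.21, 20],
  [1, -0.04, -0.451, -0.42, 37],
  [1, -0.04, -0.451, -0.42, 37],
  [1, -0.04, -0.451, -0.42, 37],
  [1, -0.04, -0.451, -0.42, 37],
  [1, -0.04, -0.451, -0.42, 37],
  [1, -0.04, -0.451, -0.42, 37],
  [1, -0.04, -0.451, -0.42, 37],
  [1, -0.04, -0.451, -0.42, 37],
  [1, -0.04, -0.451, -0.42, 37],
  [1, -0.04, -0.451, -0.42, 37],
])

```text
time_s: 2.78
tool_pos: [0.5018, 0.0747, 0.2481]
tool_rot: [-62.9, 89.9, -28.4]
force: [-0.3, -0.5, -0.0]
grip_width: 0.0869
```

```bash
python3 - <<'E'
from h import *
to(.553,-.312,.15,35)
E
```

```text
t 2.77 pos [501.8  74.7 248.1] jawyaw 34.5 q7 [-41.   22.7] -> delta mm [  98.6 -347.4 -177.2] turn -0.5 w 86.9
```

Call:
step_arm([
  [1, 0.04, -0.347, -0.177, 0],
  [1, 0.06, -0.347, -0.177, 0],
  [1, 0.08, -0.347, -0.177, 0],
  [1, 0.08, -0.347, -0.177, 0],
  [1, 0.08, -0.347, -0.177, 0],
  [1, 0.08, -0.347, -0.177, 0],
  [1, 0.08, -0.347, -0.177, 0],
  [1, 0.08, -0.347, -0.177, 0],
  [1, 0.08, -0.347, -0.177, 0],
])

```text
time_s: 3.9
tool_pos: [0.5553, -0.3034, 0.1673]
tool_rot: [43.3, 89.9, 78.5]
force: [0.3, 0.1, -0.9]
grip_width: 0.0871
```

```bash
cat >> h.py <<'E'
def wcloud(d):
    m=camera_model("wrist"); v,u=np.mgrid[0:420,0:560]
    a=(u-m['cx'])/m['fx']; b=(v-m['cy'])/m['fy']; r=np.hypot(a,b)+1e-9
    k=np.tan(np.minimum(r,1.4))/r
    P=np.dstack([a*k*d,b*k*d,d]); return P@rot(m['attitude']).T+np.array(m['xyz'])
E
python3 - <<'E'
from h import *
p,d=read_camera("wrist"); C=wcloud(d); cv2.imwrite("pics/w1.png",p[:,:,::-1])
for r in regions_of("wrist","car_yellow")[:2]:
    q=C[r["pixels"]&(d>0)]; q=q[q[:,2]>.003]
    print(r["p"],r["pixel"],len(q),np.median(q,0),np.percentile(q[:,2],[5,95]),rect(q[:,:2]))
    for lo,hi in((.003,.012),(.012,.022),(.022,.04)):
        s=q[(q[:,2]>lo)&(q[:,2]<hi)]; print(lo,len(s),rect(s[:,:2]))
to(.553,-.312,.15,35)
E
```

```text
0.83 [267.2, 195.2] 1549 [ 0.54963242 -0.30992669  0.02106737] [0.0133238  0.02995413] (array([ 550.1, -312.1]), array([55.7, 34.4]), 29.6)
0.003 43 (array([ 542.8, -306.7]), array([41.9, 35.2]), 6.5)
0.012 920 (array([ 550.2, -312.2]), array([55.6, 34.4]), 30.0)
0.022 586 (array([ 552.3, -311.7]), array([48.9, 21.2]), 29.2)
t 4.0 pos [ 555.5 -303.2  167.7] jawyaw 35.3 q7 [-10.  74.] -> delta mm [17.7 -5.8 -7.2] turn 0.3 w 87.1
```

View pics/w1.png

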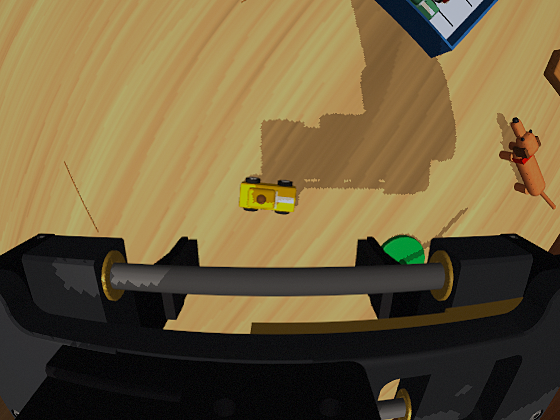

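```bash
python3 - <<'E'
from h import *
to(.5515,-.312,.023,29.7)
E
```

```text
t 4.0 pos [ 555.5 -303.2  167.7] jawyaw 35.3 q7 [-10.  74.] -> delta mm [144.7  -5.   -8.6] turn 5.6 w 87.1
```

Call:
step_arm([
  [1, 0.05, -0.005, -0.009, 5.6],
  [1, 0.1, -0.005, -0.009, 5.6],
  [1, 0.13, -0.005, -0.009, 5.6],
  [1, 0.144, -0.005, -0.009, 5.6],
  [1, 0.144, -0.005, -0.009, 5.6],
  [-0.1, 0.144, -0.005, -0.009, 5.6],
  [-0.1, 0.144, -0.005, -0.009, 5.6],
  [-0.1, 0.144, -0.005, -0.009, 5.6],
  [-0.1, 0.144, -0.005, -0.009, 5.6],
  [-0.1, 0.144, -0.005, -0.009, 5.6],
], newtons=15)

```text
time_s: 5.25
tool_pos: [0.5501, -0.3149, 0.0234]
tool_rot: [-11.5, 90.0, 18.0]
force: [0.5, -0.4, -0.8]
grip_width: 0.0451
```

```bash
python3 - <<'E'
from h import *
p,d=read_camera("wrist"); C=wcloud(d); cv2.imwrite("pics/w2.png",p[60:360,130:430,::-1].repeat(2,0).repeat(2,1))
to(.5515,-.312,.023,29.7)
for r in regions_of("wrist","car_yellow")[:1]:
    q=C[r["pixels"]&(d>0)]; print(r["p"],r["pixel"],len(q),rect(q[:,:2]))
E
```

```text
t 5.3 pos [ 550.  -314.9   23.4] jawyaw 29.5 q7 [-6.3 74.4] -> delta mm [0.4 1.8 2.7] turn -0.2 w 43.0
0.55 [275.4, 234.4] 4638 (array([ 550.4, -312.3]), array([57.1, 39. ]), 35.2)
```

View pics/w2.png

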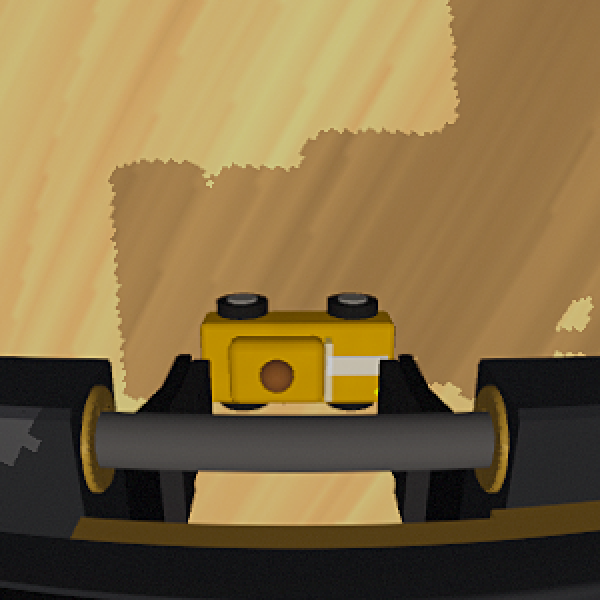

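```bash
python3 - <<'E'
from h import *
p,d=read_camera("wrist"); C=wcloud(d)
print(camera_model("wrist"))
for X,Y in((205,365),(200,400),(385,365),(395,400),(390,450),(280,375),(210,315),(390,315),(240,300),(350,300),(300,200),(240,405),(380,395)):
    u,v=130+X//2,60+Y//2; print((X,Y),p[v,u],round(float(d[v,u]),4),np.round(C[v,u]*1000,1))
to(.5515,-.312,.023,29.7); print(monitor.get_obs()['force'])
E
```

```text
{'fx': 325.19226210127806, 'fy': 325.19226210127806, 'cx': 276.91154224307826, 'cy': 207.64023646215477, 'xyz': array([ 0.51497597, -0.25259253,  0.20114597]), 'attitude': array([ 1.64965855e+02, -3.57639523e-03,  2.95136026e+01])}
(205, 365) [20 16 18] 0.169 [ 524.6 -317.5   42.6]
(200, 400) [17 12 17] 0.1468 [ 526.4 -316.5   65.6]
(385, 365) [12 15 12] 0.1686 [ 565.6 -294.1   43. ]
(395, 400) [19 15 18] 0.146 [ 564.9 -294.4   66.3]
(390, 450) [81 78 76] 0.0827 [ 546.1 -282.1  126.5]
(280, 375) [123  75  35] 0.1797 [ 545.  -313.4   33.2]
(210, 315) [104  73   0] 0.1993 [ 520.7 -315.1   10.2]
(390, 315) [163 126  81] 0.2082 [ 571.5 -289.4    1.7]
(240, 300) [85 82 76] 0.1953 [ 526.5 -305.9   12.9]
(350, 300) [109 105  98] 0.1952 [ 555.3 -289.5   13. ]
(300, 200) [165 127  78] 0.2002 [ 5.282e+02 -2.720e+02  1.000e-01]
(240, 405) [38 34 28] 0.2012 [ 542.2 -334.9   15.6]
(380, 395) [14 12 11] 0.1556 [ 564.4 -297.5   57.1]
t 5.4 pos [ 550.  -314.9   23.3] jawyaw 29.5 q7 [-6.3 74.4] -> delta mm [0.3 1.8 2.7] turn -0.2 w 40.6
[-0.78991953 -0.77858401 -0.01262243]
```

```bash
python3 - <<'E'
from h import *
p,d=read_camera("wrist"); C=wcloud(d)
o,t,M=pose(); Q=((C-t)@M*1000)
print(o['grip_width'])
for X in (150,170,190,200,206,212,380,386,396,410):
    print(X,[(Y,*np.round(Q[60+Y//2,130+X//2]).astype(int)) for Y in range(310,420,12)])
cv2.imwrite("pics/w3.png",cv2.resize(p[190:290,210:350,::-1],None,fx=5,fy=5,interpolation=cv2.INTER_NEAREST))
E
```

```text
0.03984192934269451
150 [(310, np.int64(23), np.int64(12), np.int64(-47)), (322, np.int64(22), np.int64(9), np.int64(-47)), (334, np.int64(24), np.int64(4), np.int64(-48)), (346, np.int64(23), np.int64(0), np.int64(-48)), (358, np.int64(22), np.int64(-4), np.int64(-48)), (370, np.int64(23), np.int64(-9), np.int64(-48)), (382, np.int64(23), np.int64(-13), np.int64(-48)), (394, np.int64(23), np.int64(-17), np.int64(-49)), (406, np.int64(-50), np.int64(12), np.int64(-31)), (418, np.int64(-100), np.int64(33), np.int64(-19))]
170 [(310, np.int64(23), np.int64(12), np.int64(-40)), (322, np.int64(22), np.int64(9), np.int64(-40)), (334, np.int64(22), np.int64(5), np.int64(-40)), (346, np.int64(23), np.int64(0), np.int64(-41)), (358, np.int64(24), np.int64(-5), np.int64(-41)), (370, np.int64(23), np.int64(-9), np.int64(-41)), (382, np.int64(24), np.int64(-13), np.int64(-42)), (394, np.int64(-43), np.int64(12), np.int64(-28)), (406, np.int64(-49), np.int64(12), np.int64(-27)), (418, np.int64(-101), np.int64(34), np.int64(-16))]
190 [(310, np.int64(22), np.int64(13), np.int64(-33)), (322, np.in
[... 3239 characters left out ...]
), (382, np.int64(-32), np.int64(10), np.int64(25)), (394, np.int64(-40), np.int64(10), np.int64(24)), (406, np.int64(-45), np.int64(10), np.int64(23)), (418, np.int64(-178), np.int64(71), np.int64(0))]
410 [(310, np.int64(22), np.int64(13), np.int64(38)), (322, np.int64(23), np.int64(9), np.int64(38)), (334, np.int64(22), np.int64(5), np.int64(38)), (346, np.int64(24), np.int64(0), np.int64(39)), (358, np.int64(23), np.int64(-4), np.int64(39)), (370, np.int64(-27), np.int64(12), np.int64(29)), (382, np.int64(-36), np.int64(12), np.int64(28)), (394, np.int64(-44), np.int64(12), np.int64(27)), (406, np.int64(-49), np.int64(11), np.int64(26)), (418, np.int64(-100), np.int64(33), np.int64(16))]
```

View pics/w3.png

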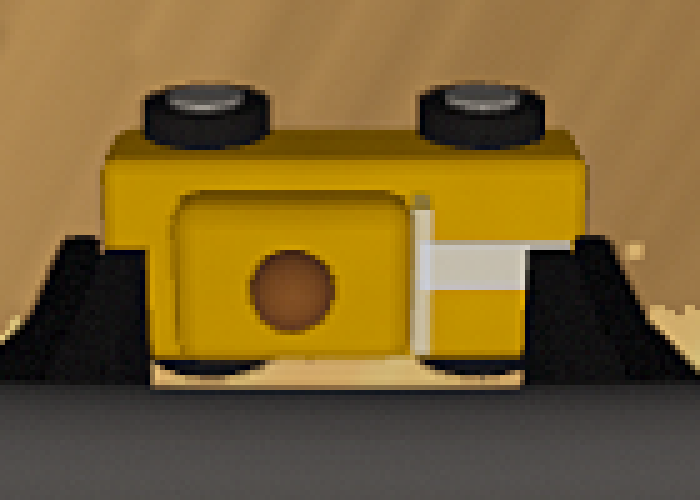

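The fingers closed to 40 mm over a 58 mm car without meeting resistance. Depth puts the finger ends about 19 mm *behind* the reported TCP, at z of about 42 mm, so they passed over the body. I'll open and check this against the bare counter.

Call:
step_arm([
  [1, 0, 0, 0, 0],
  [1, 0, 0, 0, 0],
  [1, 0, 0, 0, 0],
  [1, 0, 0, 0, 0],
  [1, 0, 0, 0, 0],
  [1, 0, 0, 0, 0],
])

```text
time_s: 6.2
tool_pos: [0.55, -0.3149, 0.0234]
tool_rot: [5.5, 90.0, 34.9]
force: [-0.2, -0.8, 0.2]
grip_width: 0.0853
```

```bash
python3 - <<'E'
from h import *
p,d=read_camera("wrist"); C=wcloud(d)
o,t,M=pose(); Q=((C-t)@M*1000)
print(o['grip_width'],t)
for s in(-1,1):
    m=(Q[...,2]*s>38)&(Q[...,2]*s<62)&(abs(Q[...,1])<14)&(Q[...,0]<19)&(d>0)
    q=Q[m]; i=np.argsort(-q[:,0])[:12]; print(len(q),np.round(q[i],0).tolist()); print(np.histogram(q[:,0],bins=range(-60,25,8)))
E
```

```text
0.08636685597112417 [ 0.55002696 -0.31487803  0.0233469 ]
2464 [[-15.0, 1.0, -43.0], [-15.0, 10.0, -47.0], [-16.0, 12.0, -49.0], [-16.0, 12.0, -50.0], [-16.0, 10.0, -45.0], [-16.0, 12.0, -49.0], [-16.0, 7.0, -43.0], [-16.0, 10.0, -43.0], [-16.0, 10.0, -43.0], [-16.0, 10.0, -46.0], [-16.0, 6.0, -43.0], [-16.0, -0.0, -42.0]]
(array([115, 166, 192, 188, 188, 101,   0,   0,   0,   0]), array([-60, -52, -44, -36, -28, -20, -12,  -4,   4,  12,  20]))
3205 [[-15.0, 2.0, 43.0], [-15.0, 12.0, 50.0], [-15.0, 0.0, 43.0], [-15.0, 10.0, 47.0], [-16.0, 12.0, 51.0], [-16.0, 9.0, 43.0], [-16.0, 12.0, 49.0], [-16.0, 4.0, 43.0], [-16.0, 10.0, 43.0], [-16.0, -0.0, 43.0], [-16.0, 10.0, 44.0], [-16.0, 10.0, 45.0]]
(array([ 99, 171, 201, 177, 195, 103,   0,   0,   0,   0]), array([-60, -52, -44, -36, -28, -20, -12,  -4,   4,  12,  20]))
```

Confirmed: the real fingertips are about 35 mm higher than the reported TCP implies, with the jaws symmetric and the lateral position right. I'll go 34 mm lower and watch the force.

Call:
step_arm([
  [1, 0.012, 0.003, 0.002, 0],
  [1, 0.024, 0.003, 0.002, 0],
  [1, 0.034, 0.003, 0.002, 0],
  [1, 0.034, 0.003, 0.002, 0],
  [0.1, 0.034, 0.003, 0.002, 0],
  [0.1, 0.034, 0.003, 0.002, 0],
  [0.1, 0.034, 0.003, 0.002, 0],
  [0.1, 0.034, 0.003, 0.002, 0],
  [0.1, 0.034, 0.003, 0.002, 0],
], newtons=15)

```text
time_s: 7.38
tool_pos: [0.5504, -0.3114, -0.0104]
tool_rot: [-37.2, 90.0, -7.8]
force: [-0.0, -0.4, 0.7]
grip_width: 0.0578
```

```bash
python3 - <<'E'
from h import *
to(.563,.03,.12,-7.2)
E
```

```text
t 7.38 pos [ 550.4 -311.4  -10.4] jawyaw 29.5 q7 [-5.6 75.4] -> delta mm [-130.4  290.9  179. ] turn 36.7 w 57.8
```

Call:
step_arm([
  [0.1, -0.05, 0, 0, 0],
  [0.1, -0.11, 0.02, 0.012, 0],
  [0.1, -0.13, 0.07, 0.043, 9],
  [0.1, -0.13, 0.117, 0.072, 18],
  [0.1, -0.13, 0.164, 0.1, 27],
  [0.1, -0.13, 0.21, 0.129, 36.7],
  [0.1, -0.13, 0.255, 0.157, 36.7],
  [0.1, -0.13, 0.291, 0.179, 36.7],
  [0.1, -0.13, 0.291, 0.179, 36.7],
  [0.1, -0.13, 0.291, 0.179, 36.7],
])

```text
time_s: 8.62
tool_pos: [0.5627, 0.0294, 0.1193]
tool_rot: [-90.9, 90.0, -98.1]
force: [-0.8, 0.1, -0.6]
grip_width: 0.0578
```

```bash
python3 - <<'E'
from h import *
to(.563,.05,.12,-7.2)
p,d=read_camera("wrist"); C=wcloud(d); cv2.imwrite("pics/w4.png",p[:,:,::-1])
o,t,M=pose()
for n in("tin","bay_mark","car_yellow","car_red","car_green"):
    for r in regions_of("wrist",n)[:1]:
        q=C[r["pixels"]&(d>0)]; print(n,round(r["p"],2),np.round(r["pixel"]),len(q),np.round(np.percentile(q[:,2],[5,95])*1000),rect(q[:,:2]))
        if n=="tin":
            s=C[(C[...,2]>.044)&(C[...,2]<.056)&(abs(C[...,0]-.557)<.09)&(abs(C[...,1]-.006)<.1)&(d>0)]; print("rim",len(s),rect(s[:,:2]),s.mean(0))
        if n=="car_yellow": Q=(q-t)@M*1000; print("tool",np.round(np.percentile(Q,[3,50,97],axis=0)))
E
```

```text
t 8.62 pos [562.7  29.4 119.3] jawyaw -7.2 q7 [-49.4  -2. ] -> delta mm [-0.7 20.5 -2.3] turn -0.0 w 57.8
tin 0.61 [271. 204.] 12618 [ 4. 51.] (array([552.6, -14.3]), array([185.4, 153.6]), 82.1)
rim 2648 (array([555.8,   2.7]), array([149.8, 127.1]), 82.5) [0.55730696 0.01350526 0.04937063]
bay_mark 0.55 [274. 184.] 2720 [5. 7.] (array([561.6,  48.3]), array([37.3, 63.8]), 81.9)
car_yellow 0.63 [276. 250.] 3677 [138. 157.] (array([545.6,  33.6]), array([88.3, 43.8]), 20.8)
tool [[-38.   3. -27.]
 [-30.  10.  -1.]
 [-17.  16.  26.]]
car_red 0.94 [271. 225.] 1355 [13. 34.] (array([557.9,   9.9]), array([22.7, 59.7]), 82.3)
```

View pics/w4.png

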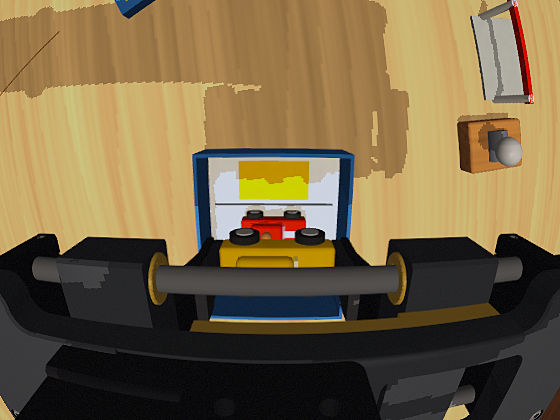

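The car is held squarely. The tin and its yellow bay show at (273,180) with the red car behind it, and the bay centre is about (562, 48.5), with the tin yaw about -7.4°. I'll move over the bay, then lower.

```bash
python3 - <<'E'
from h import *
to(.562,.0485,-.0055,-7.4)
E
```

```text
t 8.93 pos [562.9  29.  119.4] jawyaw -7.3 q7 [-49.4  -2. ] -> delta mm [124.9  19.2  -3.4] turn 0.1 w 57.9
```

Call:
step_arm([
  [0.1, 0, 0.019, -0.0035, 0],
  [0.1, 0.02, 0.019, -0.0035, 0],
  [0.1, 0.05, 0.019, -0.0035, 0],
  [0.1, 0.08, 0.019, -0.0035, 0],
  [0.1, 0.105, 0.019, -0.0035, 0],
  [0.1, 0.115, 0.019, -0.0035, 0],
  [0.1, 0.12, 0.019, -0.0035, 0],
  [0.1, 0.125, 0.019, -0.0035, 0],
  [0.1, 0.125, 0.019, -0.0035, 0],
])

```text
time_s: 10.05
tool_pos: [0.5621, 0.0495, -0.0054]
tool_rot: [36.5, 90.0, 29.3]
force: [-1.4, -0.1, -1.2]
grip_width: 0.0581
```

Call:
step_arm([
  [0.1, 0.001, 0, 0, 0],
  [0.6, 0.001, 0, 0, 0],
  [0.6, 0.001, 0, 0, 0],
  [0.6, 0.001, 0, 0, 0],
  [0.6, 0, 0, 0, 0],
  [0.6, -0.04, 0, 0, 0],
  [0.6, -0.1, 0, 0, 0],
  [0.6, -0.16, 0, 0, 0],
  [0.6, -0.16, -0.03, 0, 0],
  [0.6, -0.16, -0.06, 0, 0],
  [0.6, -0.16, -0.06, 0, 0],
])

```text
time_s: 11.42
tool_pos: [0.5539, -0.0132, 0.1548]
tool_rot: [3.2, 90.0, -4.3]
force: [0.2, 0.2, 0.6]
grip_width: 0.0696
```

```bash
python3 - <<'E'
from h import *
to(.479,.332,.2,22)
for cam in("wrist",):
    p,d=read_camera(cam); C=wcloud(d) if cam=="wrist" else cloud(cam,d)
    cv2.imwrite("pics/w5.png",p[:,:,::-1])
    for n in("car_yellow","car_red","bay_mark"):
        for r in regions_of(cam,n)[:1]:
            q=C[r["pixels"]&(d>0)]; print(cam,n,round(r["p"],2),np.round(r["pixel"]),len(q),np.round(np.percentile(q[:,2],[5,50,95])*1000),rect(q[:,:2]))
    s=C[(C[...,2]>.044)&(C[...,2]<.056)&(abs(C[...,0]-.557)<.09)&(abs(C[...,1]-.006)<.1)&(d>0)]; print("rim",len(s),rect(s[:,:2]),s.min(0),s.max(0))
p,d=read_camera("top"); C=cloud("top",d)
for n in("car_yellow","outer_lid"):
    for r in regions_of("top",n)[:1]:
        q=C[r["pixels"]&(d>0)]; print(n,round(r["p"],2),np.round(r["pixel"]),len(q),np.round(np.percentile(q[:,2],[5,50,95])*1000),rect(q[:,:2]))
k=(abs(C[...,0]-.479)<.1)&(abs(C[...,1]-.335)<.11)&(d>0)
for lo,hi in((.05,.075),(.028,.042),(.013,.024)):
    s=C[k&(C[...,2]>lo)&(C[...,2]<hi)]; print(lo,len(s),rect(s[:,:2]),np.median(s,0))
E
```

```text
t 11.43 pos [553.9 -13.2 154.8] jawyaw -7.5 q7 [-48.8   0.1] -> delta mm [ -45.2  332.5 -119.4] turn -29.5 w 69.6
wrist car_yellow 0.73 [277. 134.] 1930 [18. 25. 33.] (array([560.8,  50.5]), array([34.9, 59.5]), 83.7)
wrist car_red 0.73 [274. 179.] 1831 [17. 24. 33.] (array([556.3,   6.4]), array([34.8, 56.3]), 82.9)
wrist bay_mark 0.7 [275. 119.] 90 [5. 5. 7.] (array([562.3,  65.3]), array([ 6.2, 60.9]), 82.1)
rim 2537 (array([555.8,   6. ]), array([149.6, 127. ]), 82.6) [ 0.48718076 -0.07461209  0.04400034] [0.62770485 0.08697992 0.05267257]
outer_lid 0.71 [125. 280.] 5639 [15. 19. 23.] (array([479.1, 340. ]), array([155.4, 179.9]), 22.4)
0.05 142 (array([479.8, 335.5]), array([22. , 22.8]), 21.7) [0.48004119 0.33383372 0.0599993 ]
0.028 225 (array([480.1, 335.3]), array([44.2, 46. ]), 22.2) [0.4810724  0.33243346 0.03603355]
0.013 5289 (array([480. , 336.2]), array([148.4, 172.1]), 22.3) [0.47791558 0.33354296 0.01847251]
```

View pics/w5.png

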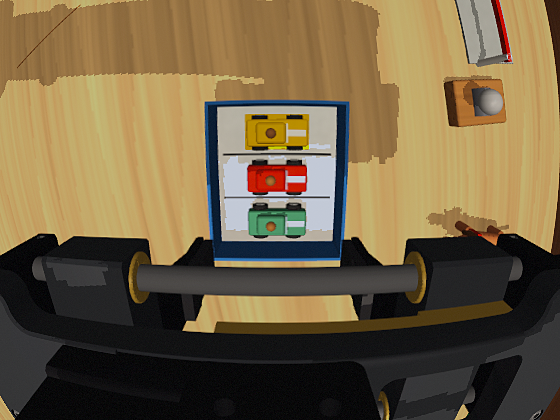

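The yellow car is parked within about 1 mm of the bay centre, parallel to the red and green cars at (276,180) and (277,222). Tin centre ≈ (556, 5.9), yaw -7.4°. The lids are at (480, 335.5), yaw 22.3°. Next I'll move above the knob.

Call:
step_arm([
  [0.6, -0.02, 0.055, -0.02, -10],
  [0.6, 0, 0.11, -0.04, -20],
  [0.6, 0.02, 0.165, -0.06, -29.8],
  [0.6, 0.03, 0.22, -0.08, -29.8],
  [0.6, 0.03, 0.28, -0.1, -29.8],
  [0.6, 0.03, 0.335, -0.12, -29.8],
  [0.6, 0.03, 0.335, -0.12, -29.8],
  [0.6, 0.03, 0.335, -0.12, -29.8],
  [0.6, 0.03, 0.335, -0.12, -29.8],
])

```text
time_s: 12.9
tool_pos: [0.4781, 0.3356, 0.1244]
tool_rot: [-84.7, 90.0, -62.3]
force: [-0.3, -0.2, 0.4]
grip_width: 0.0692
```

```bash
python3 - <<'E'
from h import *
p,d=read_camera("wrist"); C=wcloud(d); cv2.imwrite("pics/w6.png",p[:,:,::-1])
k=(abs(C[...,0]-.479)<.12)&(abs(C[...,1]-.335)<.12)&(d>0)
for lo,hi in((.052,.066),(.03,.042),(.013,.024)):
    s=C[k&(C[...,2]>lo)&(C[...,2]<hi)]; print(lo,len(s),rect(s[:,:2]),np.median(s,0))
to(.480,.3355,.0265,22.3)
E
```

```text
0.052 801 (array([478.2, 334.8]), array([21.4, 22.8]), 22.7) [0.47784106 0.33603144 0.05937496]
0.03 1075 (array([478.4, 335.1]), array([44.1, 44.1]), 22.1) [0.47545408 0.33908865 0.03545445]
0.013 22606 (array([474.8, 344.9]), array([149. , 148.7]), 22.5) [0.47043582 0.35690839 0.0175724 ]
t 12.95 pos [478.1 335.7 124.5] jawyaw 22.4 q7 [-69.9  -6.9] -> delta mm [98.  -0.9  1.7] turn 0.1 w 69.7
```

View pics/w6.png

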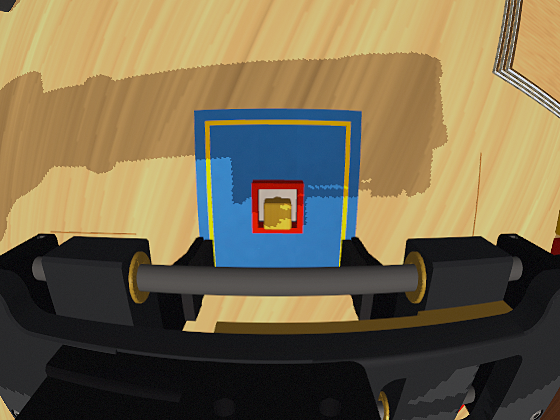

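The knob is centred under the gripper at pixel (277,213). I'll descend straight, with tips at about 42 mm so they stay clear of the collar, and grip it.

Call:
step_arm([
  [0.6, 0.04, -0.001, 0, 0],
  [0.6, 0.07, -0.001, 0, 0],
  [0.6, 0.09, -0.001, 0, 0],
  [0.6, 0.098, -0.001, 0, 0],
  [0.6, 0.098, -0.001, 0, 0],
  [-0.7, 0.098, -0.001, 0, 0],
  [-0.7, 0.098, -0.001, 0, 0],
  [-0.7, 0.098, -0.001, 0, 0],
  [-0.7, 0.098, -0.001, 0, 0],
  [-0.7, 0.098, -0.001, 0, 0],
  [-0.7, 0.098, -0.001, 0, 0],
  [-0.7, 0.098, -0.001, 0, 0],
], newtons=35)

```text
time_s: 14.45
tool_pos: [0.4778, 0.3365, 0.0264]
tool_rot: [3.6, 90.0, 26.1]
force: [0.6, 1.0, 0.8]
grip_width: 0.0217
```

```bash
python3 - <<'E'
from h import *
to(.478,.335,.125,22.3);to(.556,.0059,.165,-7.4)
E
```

```text
t 14.45 pos [477.8 336.5  26.4] jawyaw 22.6 q7 [-67.6  -3.2] -> delta mm [-98.6  -1.4  -0.4] turn 0.3 w 21.7
t 14.45 pos [477.8 336.5  26.4] jawyaw 22.6 q7 [-67.6  -3.2] -> delta mm [-138.6 -335.2  -54.7] turn 30.0 w 21.7
```

Gripped at 22 mm. Lifting gently, then carrying it over smoothly.

Call:
step_arm([
  [-0.7, -0.015, 0, 0, 0],
  [-0.7, -0.04, 0, 0, 0],
  [-0.7, -0.08, 0, 0, 0],
  [-0.7, -0.12, -0.01, -0.002, 0],
  [-0.7, -0.138, -0.04, -0.006, 0],
  [-0.7, -0.138, -0.08, -0.013, 5],
  [-0.7, -0.138, -0.125, -0.02, 10],
  [-0.7, -0.138, -0.17, -0.028, 15],
  [-0.7, -0.138, -0.215, -0.035, 20],
  [-0.7, -0.138, -0.255, -0.042, 25],
  [-0.7, -0.138, -0.285, -0.047, 30],
  [-0.7, -0.138, -0.3, -0.05, 30],
])

```text
time_s: 15.95
tool_pos: [0.5461, 0.0367, 0.1635]
tool_rot: [-149.1, 89.9, -156.8]
force: [-0.3, 0.6, -3.6]
grip_width: 0.0214
```

```bash
python3 - <<'E'
from h import *
print(monitor.get_obs()['force'],monitor.get_obs()['wrist_torque'])
p,d=read_camera("wrist"); C=wcloud(d); cv2.imwrite("pics/w7.png",p[:,:,::-1])
o,t,M=pose(); Q=(C-t)@M*1000
r=regions_of("wrist","outer_lid")[0]; q=Q[r["pixels"]&(d>0)&(abs(Q[...,2])<95)&(Q[...,0]>15)]
print(r["p"],len(q),np.round(np.percentile(q,[1,50,99],axis=0)),rect(q[:,1:]))
s=q[(q[:,0]>25)&(q[:,0]<40)]; A=np.c_[s[:,1:],np.ones(len(s))]; print("plane tilt",np.linalg.lstsq(A,s[:,0],rcond=None)[0])
to(.556,.0059,.165,-7.4)
E
```

```text
[-0.28986679  0.60065694 -3.6016612 ] [ 0.00673054  0.08636838 -0.00807694]Traceback (most recent call last):
  File "<stdin>", line 5, in <module>
IndexError: list index out of range
```

View pics/w7.png

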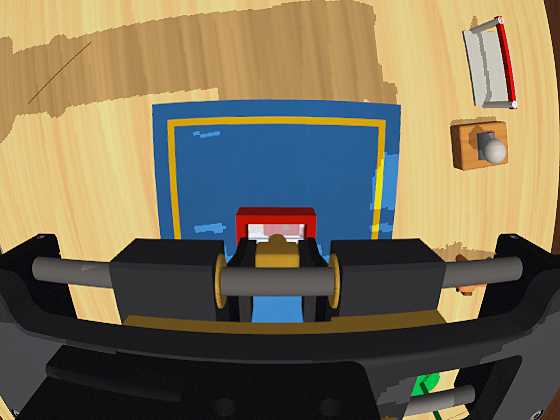

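Both lids hang from the knob: the force is 3.6 N, and the blue lid shows centred at (277,170). I'll measure tilt and yaw in the hand.

```bash
python3 - <<'E'
from h import *
p,d=read_camera("wrist"); C=wcloud(d)
o,t,M=pose(); Q=(C-t)@M*1000
pi=p.astype(int); blue=(pi[...,2]>pi[...,0]+25)&(d>0)&(abs(Q[...,2])<95)&(Q[...,1]>15)&(Q[...,1]<110)
q=Q[blue]; print(len(q),np.round(np.percentile(q[:,0],[2,50,98]),1)); m0=np.median(q[:,0]); s=q[abs(q[:,0]-m0)<5]
A=np.c_[s[:,1:],np.ones(len(s))]; print("plane",np.round(np.linalg.lstsq(A,s[:,0],rcond=None)[0],3)); print("rect y,z",rect(s[:,1:]))
red=(pi[...,0]>150)&(pi[...,1]<60)&(d>0)&(abs(Q[...,2])<30)&(Q[...,1]<40); print("collar",np.round(np.percentile(Q[red],[2,50,98],axis=0),1))
to(.556,.0059,.165,-7.4)
E
```

```text
24670 [ 7.5  8.9 10.2]
plane [-1.000e-03 -0.000e+00  8.946e+00]
rect y,z (array([49932.8,  -963.5]), array([ 69941.2, 148289.7]), 0.1)
collar [[-10.4   8.8 -22.5]
 [ -9.1  18.6  -2.9]
 [ -7.7  22.   20.5]]
t 16.1 pos [546.4  40.1 163.9] jawyaw -7.4 q7 [-54.2  -6.8] -> delta mm [ -1.1 -32.7  14. ] turn -0.0 w 22.1
```

Level, centred and aligned. I'll move over the tin and lower slowly.

Call:
step_arm([
  [-0.7, 0, -0.015, 0.007, 0],
  [-0.7, 0, -0.033, 0.014, 0],
  [-0.7, 0, -0.033, 0.014, 0],
  [-0.7, 0.025, -0.033, 0.014, 0],
  [-0.7, 0.05, -0.033, 0.014, 0],
  [-0.7, 0.07, -0.033, 0.014, 0],
  [-0.7, 0.078, -0.033, 0.014, 0],
  [-0.7, 0.083, -0.033, 0.014, 0],
  [-0.7, 0.085, -0.033, 0.014, 0],
  [-0.7, 0.085, -0.033, 0.014, 0],
])

```text
time_s: 17.35
tool_pos: [0.5568, 0.0056, 0.0798]
tool_rot: [28.3, 89.9, 20.9]
force: [-0.1, -0.5, -4.3]
grip_width: 0.0219
```

Call:
step_arm([
  [-0.7, 0.003, 0, 0, 0],
  [-0.7, 0.006, 0, 0, 0],
  [-0.7, 0.009, 0, 0, 0],
  [-0.7, 0.0105, 0, 0, 0],
  [-0.7, 0.0105, 0, 0, 0],
])

```text
time_s: 17.98
tool_pos: [0.5563, 0.0057, 0.0687]
tool_rot: [-159.4, 90.0, -166.9]
force: [-0.5, -0.0, -2.9]
grip_width: 0.0218
```

Call:
step_arm([
  [-0.7, 0.0008, 0, 0, 0],
  [-0.7, 0.0014, 0, 0, 0],
  [-0.7, 0.0014, 0, 0, 0],
])

```text
time_s: 18.35
tool_pos: [0.5565, 0.0057, 0.0684]
tool_rot: [91.7, 90.0, 84.3]
force: [-3.8, 0.7, 5.4]
grip_width: 0.0214
```

Contact: the z force flipped from -3 to +5 N, and the height matches home. I'll open, rise clear of the knob and check.

Call:
step_arm([
  [-0.7, -0.0006, 0, 0, 0],
  [0.3, -0.0006, 0, 0, 0],
  [0.3, -0.0006, 0, 0, 0],
  [0.3, -0.0006, 0, 0, 0],
  [0.3, -0.0006, 0, 0, 0],
  [0.3, -0.0006, 0, 0, 0],
  [0.3, -0.03, 0, 0, 0],
  [0.3, -0.06, -0.01, 0, 0],
  [0.6, -0.06, -0.03, 0, 0],
  [0.6, -0.06, -0.03, 0, 0],
  [0.6, -0.06, -0.03, 0, 0],
])

```text
time_s: 19.73
tool_pos: [0.5517, -0.0237, 0.1264]
tool_rot: [177.9, 89.9, 170.5]
force: [0.1, -0.3, -0.7]
grip_width: 0.0687
```

```bash
python3 - <<'E'
from h import *
p,d=read_camera("wrist"); C=wcloud(d); cv2.imwrite("pics/w8.png",p[:,:,::-1])
k=(abs(C[...,0]-.556)<.12)&(abs(C[...,1]-.006)<.12)&(d>0)
for lo,hi in((.095,.108),(.07,.084),(.055,.066)):
    s=C[k&(C[...,2]>lo)&(C[...,2]<hi)]; A=np.c_[s[:,:2],np.ones(len(s))]
    print(lo,len(s),rect(s[:,:2]),np.round(np.median(s,0)*1000,1),"slope",np.round(np.linalg.lstsq(A,s[:,2],rcond=None)[0][:2],3))
to(.556,.0059,.0485,-7.4)
E
```

```text
0.095 1163 (array([555.9,   4.7]), array([21.7, 21.9]), 82.0) [555.8   5.2 101.3] slope [-0.001 -0.034]
0.07 1611 (array([554.6,   6.1]), array([44. , 43.7]), 82.4) [554.6   9.9  77.4] slope [0.007 0.001]
0.055 33101 (array([555.2,  11.2]), array([159.9, 148.9]), 82.6) [556.2  24.1  59.5] slope [ 0. -0.]
t 19.77 pos [551.8 -23.4 126.4] jawyaw -7.4 q7 [-47.5   2.8] -> delta mm [77.9 29.6  0.5] turn 0.0 w 68.9
```

View pics/w8.png

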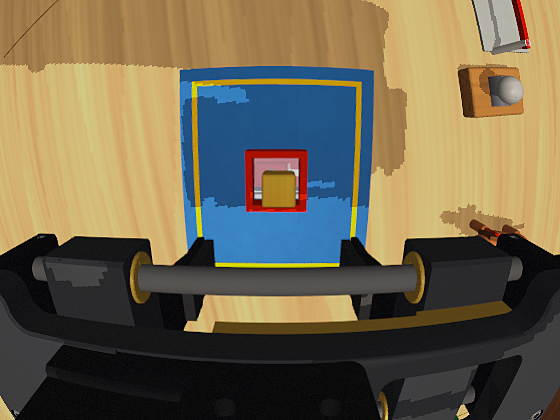

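Home: the knob top is at 101 mm, the collar at 77 and the plate at 59.5, all level. These match the geometry within 0.5 mm. Now the collar.

Call:
step_arm([
  [0.6, 0, 0.03, 0, 0],
  [0.6, 0, 0.03, 0, 0],
  [0.6, 0, 0.03, 0, 0],
  [0.6, 0.03, 0.03, 0, 0],
  [0.6, 0.06, 0.03, 0, 0],
  [0.6, 0.075, 0.03, 0, 0],
  [0.6, 0.079, 0.03, 0, 0],
  [0.6, 0.079, 0.03, 0, 0],
  [-0.2, 0.079, 0.03, 0, 0],
  [-0.2, 0.079, 0.03, 0, 0],
  [-0.2, 0.079, 0.03, 0, 0],
  [-0.2, 0.079, 0.03, 0, 0],
], newtons=25)

```text
time_s: 21.28
tool_pos: [0.5562, 0.0058, 0.0487]
tool_rot: [135.4, 90.0, 128.0]
force: [-1.7, 0.5, 2.6]
grip_width: 0.0437
```

Call:
step_arm([
  [-0.2, 0, 0, 0, 0],
  [-0.2, 0, 0, 0, 0],
])

```text
time_s: 21.52
tool_pos: [0.5562, 0.0058, 0.0487]
tool_rot: [138.8, 90.0, 131.4]
force: [-3.1, 0.3, 5.3]
grip_width: 0.0437
```

Call:
step_arm([
  [-0.2, -0.003, 0, 0, 0],
  [-0.2, -0.008, 0, 0, 0],
  [-0.2, -0.016, 0, 0, 0],
  [-0.2, -0.03, 0, 0, 0],
  [-0.2, -0.05, 0, 0, 0],
  [-0.2, -0.07, 0, 0, 0],
  [-0.2, -0.09, 0, 0, 0],
  [-0.2, -0.1, 0, 0, 0],
  [-0.2, -0.105, 0, 0, 0],
  [-0.2, -0.105, 0, 0, 0],
  [-0.2, -0.105, 0, 0, 0],
])

```text
time_s: 22.9
tool_pos: [0.5559, 0.0057, 0.1528]
tool_rot: [-159.2, 89.9, -166.6]
force: [-0.5, -0.1, -2.2]
grip_width: 0.0436
```

```bash
python3 - <<'E'
from h import *
to(.556,.0059,.15,-7.4); print(monitor.get_obs()['force'])
p,d=read_camera("wrist"); C=wcloud(d); o,t,M=pose(); Q=(C-t)@M*1000; pi=p.astype(int)
b=(pi[...,2]>pi[...,0]+25)&(d>0)&(abs(Q[...,2])<95)&(Q[...,1]>15)&(Q[...,1]<110); q=C[b]; m=np.median(q[:,2]); s=q[abs(q[:,2]-m)<.006]
A=np.c_[s[:,:2],np.ones(len(s))]; print("outer plate z",m,"slope",np.round(np.linalg.lstsq(A,s[:,2],rcond=None)[0][:2],3))
p,d=read_camera("scene"); C=cloud("scene",d); cv2.imwrite("pics/s9.png",cv2.resize(p[90:270,150:390,::-1],None,fx=3,fy=3))
for n in("inner_lid","outer_lid","tin","knob"):
    for r in regions_of("scene",n)[:1]:
        q=C[r["pixels"]&(d>0)]; print(n,round(r["p"],2),len(q),np.round(np.percentile(q,[5,50,95],axis=0)*1000).tolist())
E
```

```text
t 22.9 pos [555.9   5.7 152.8] jawyaw -7.4 q7 [-50.7  -1.3] -> delta mm [2.8 0.2 0.1] turn -0.0 w 43.6
[-0.47460355 -0.12671682 -2.2237367 ]
outer plate z 0.16346337347979364 slope [-0.    -0.001]
inner_lid 0.62 1663 [[496.0, -72.0, 53.0], [576.0, -17.0, 57.0], [624.0, 70.0, 59.0]]
outer_lid 0.69 2107 [[491.0, -80.0, 153.0], [581.0, -21.0, 164.0], [631.0, 72.0, 173.0]]
tin 0.56 807 [[502.0, -74.0, 1.0], [612.0, -48.0, 22.0], [626.0, 57.0, 42.0]]
knob 0.85 1607 [[496.0, -72.0, 53.0], [575.0, -18.0, 57.0], [624.0, 70.0, 59.0]]
```

View pics/s9.png

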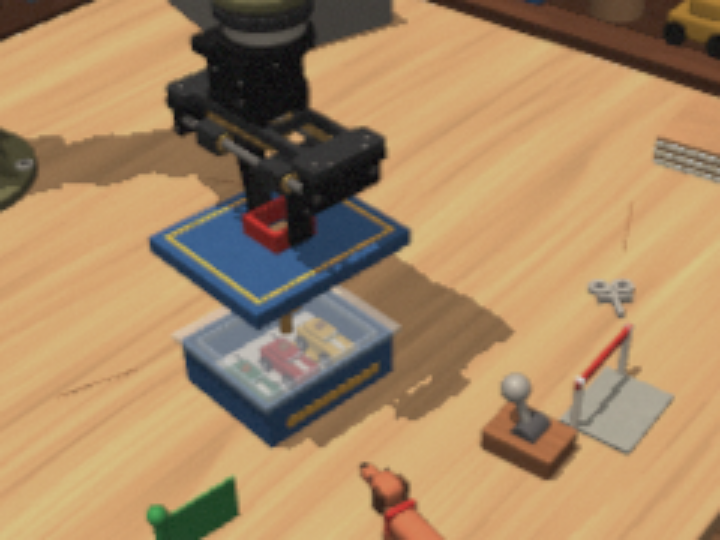

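The outer lid hangs level 105 mm above its closed position, and the clear inner lid is seated on the tin with the three cars inside. The toggle, dachshund, flag and key look undisturbed. Handing in.

```bash
python3 -c "
from h import *
print(env.sign_off())"
```

```text
the job is handed in; nothing more can be done
None
```

The job is handed in, at about 23 s of robot time. The hand-in gives no verdict, so the results below are my own measurements.

- **Car:** the yellow car is parked within about 1 mm of the bay centre, upright and in line with the other two.
- **Lids set on the tin:** before I lifted the outer lid, both were nested and level. Knob top, collar and plate were at 101, 77 and 59.5 mm, each within 0.5 mm of the geometry.
- **Outer lid:** it is held by the collar at a 43.6 mm opening, level, about 105 mm above its closed height and centred over the tin. The wrist carries 2.2 N, about that lid alone.
- **Inner lid:** it stayed home, with its flange top read at about 57 mm against 56 mm expected.
- **Bystanders:** the last picture shows the toggle, dachshund, key and flag apparently undisturbed. I did not re-measure them, and the pole's base is outside that crop.

**What disagreed:**
- **Fingertips:** by depth they sit about 16 mm behind the reported tool point, not 19 mm ahead. My first close on the car therefore passed over it without touching anything; I corrected by about 35 mm from then on.
- **Collar grip:** the tool stopped about 1 mm short of its target with up to 5 N upward force. That was gone after lifting.
- **Tin centre:** one early rim reading was about 3 mm off in y from the later ones, so I used the later ones.

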